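# Retighten a crooked air outlet to face the front

## Robot

A 7-joint arm with a two-finger parallel gripper is mounted at the origin on a cart in front of the work surface, level with it; the furniture and walls round the work are solid. World frame = base frame: x ahead of the robot, y to its left, z up, the work surface at z = 0. Lengths are in m, angles in rad, forces in N, time in s.
With the tool pointing down it reaches from about 0.4 to 0.875 m from the base axis. Payload 6.5 kg.
Tool frame: the origin (TCP) lies midway between the tips of the shut fingers; the grasp point (between the pads) lies 19 mm behind it (manip.grip_depth is the distance from the TCP to the grasp point, in m); z points along the fingers, y is the line along which they close (so a half turn about z gives the same grasp; the last joint's range is limited). The gripper opens to 88 mm and grips with 3 to 60 N. Pads are 18 mm wide; open, the fingers measure 123 mm over their backs; the gripper's body (75 mm by 187 mm) begins 45 mm behind the grasp point.
Start: joints at [-1.297, 0.536, -0.004, 1.538, 0.003, 1.067, -0.071], TCP at [0.217, 0.613, 0.239] pointing down, gripper open.
Joint ranges: [-2.7, 2.7], [-0.37, 2.16], [-1.27, 1.26], [0.24, 2.4], [-1.31, 4.45], [0.19, 1.91], [-2.76, 2.76]. Speed limits (rad/s): [2.39, 2.39, 3.14, 3.14, 3.14, 3.14, 3.14].

## Interface

Orientations are given as a unit quaternion [x, y, z, w].
In Python, from cell import manip gives the robot as it stands. Calls block until the motion is done:
- manip.movep(position, orientation): joint-space move of the TCP to a pose.
- manip.move_linear(position, frame=None, max_speed=0.15, until_force=None): straight line of the TCP; frame=None keeps the orientation; max_speed is the mean speed in m/s. With until_force (N) it stops when the force on the tool has changed by that much, and returns True; else False.
- manip.move_joints(angles): joint-space move.
- manip.gripper_to(opening): finger opening in m; the grip force is fixed at half the most; returns when the fingers have stopped.
- manip.hold(seconds).
- manip.inverse_kinematics(position, orientation): joint angles nearest the present ones, or None.
- manip.get_obs(): the state.
- manip.snapshot(name): name is "scene" or "top" or "wrist"; returns (picture, depth): 400x640x3 uint8, red, green, blue; 400x640 float32, m along the optical axis (not along the pixel's ray), 0 where there is no reading.
- manip.camera_info(name): a dict with "fx", "fy", "cx", "cy" (pixels), "world_from_camera" (4x4, takes a point from camera to world coordinates); the wrist camera has in their place "tool_from_camera" (4x4, takes a point from camera to tool coordinates, whose origin is the TCP and whose axes are the flange's). Camera axes: x right, y down, z forward; pixel columns grow to the right and rows downward; lengths in m; the calibration is good to about 2 mm. A picture is of the moment at which its call begins: read the wrist's pose just before it. camera_info takes no time and is no camera call.
A pose or a line that the arm cannot do raises manip.Unreachable and nothing moves.
- manip.close_job(): hands the job in; it is judged then, once.
The state is a dict: "time_s": time; "qpos": joint angles; "qd": joint speeds; "joint_efforts": joint torques, N m; "tcp_pos": TCP position; "tool_rot": TCP orientation; "contact_force": force on the tool from outside, world axes, zero at the start; "torque": the same for the moment, N m; "finger_gap": finger opening in m; "grasp_force": force on a finger pad.
Only numpy, scipy, OpenCV 4.12 (cv2) and the standard library are available. Lean on these libraries where they do the work, as an engineer would, in place of code of your own. Each camera call takes 0.05 s, during which the arm holds its last target. There are 200 camera calls.

## Task

The outlet on the bench air manifold has worked loose and points away from you: turn the air off at the lever valve, then press the vent button right down and keep it down for about a second to empty the block. Now push the outlet round clockwise (seen from above), without overshooting or turning it back, until its coupler points straight out of the manifold's front, square to the block. Then turn the lever valve fully on again; never turn the outlet with the air on, and leave the loose things on the bench where they lie.

Things in the scene. Friction and masses are not known exactly. Their poses are not given: they have to be found in the camera images.
- manifold: Bench air manifold, fixed: aluminium bar 44 x 166 x 44 mm on a dark plate 92 x 300 x 6 mm, bar top 50 mm above the bench. Origin on the bench under the bar's depth centre; -x points out of its front (towards the robot, give or take 17 deg), +y to the robot's left, z up. Along y: outlet -85 mm, upright fixed gauge -22 mm (55 wide, 24 thick, top 130 mm up), vent button +36 mm, lever valve's pivot +100 mm.
- outlet_axis (a point): On the upright turning axis of the outlet (brass elbow on a taper thread, with a level round coupler as its arm), at the height of the arm's centre line, 98 mm above the bench. The arm reaches 93 mm out, is 24 mm thick (28 at its collar, 20 to 30 mm out), underside 86 mm up. Stiff: 0.22 N m, so 3 to 4 N sideways at 65 mm out turns it; it stays where it is left.
- outlet_mouth (a point): Centre of the coupler's open end face, 93 mm from the outlet's axis. The direction from outlet_axis to outlet_mouth is the way the outlet points.
- outlet (a joint): Turn of the outlet, rad: 0 when it points straight out of the manifold's front (-x of manifold), negative before that, growing clockwise seen from above (tightening, sinks 1.8 mm a turn). Starts between -2.9 and -1.3, pointing to the manifold's right (-y) or back (+x); it comes round by the right side to the front. Stops at -3.3 and +0.8.
- valve_lever (a joint): Turn of the valve's flat lever, rad: 0 on (in line with the bar, pointing to +y of manifold; starts within 0.08 of this), 1.57 off (across the bar, pointing out of the front, -x of manifold). Upright axis, light (0.03 N m), stays where it is left; stops at both ends.
- valve_pivot (a point): Point on the valve lever's upright axis at the height of the lever (53 mm above the bench). Its nut rises to 61 mm above the bench.
- lever_end (a point): On the lever's centre line near its free end, 75 mm from the pivot. Lever 16 mm wide, 3 mm thick, underside 51 mm above the bench. Below it, when on, lies a pipe elbow up to 42 mm above the bench, 34 to 65 mm from the pivot; when off it overhangs the plate and the bench.
- vent (a joint): Travel of the vent button, m: 0 out, 0.007 fully down. It springs back (2.5 N to start, 6 N fully down).
- vent_top (a point): Centre of the vent button's round top, 31 mm across, 97 mm above the bench when out; pressed straight down.
- spanner: Loose open-ended spanner lying in front of the manifold, 190 x 36 x 9 mm; a bystander. Origin at the middle of its underside.
- tape_spool: Loose spool of thread tape, 52 mm across, 16 mm high; a bystander at the manifold's front right. Origin at the middle of its underside.
- spare_coupler: Loose steel hose coupler, 83 x 29 x 28 mm, behind the manifold; a bystander. Origin at the middle of its underside.
- bush: Loose steel bushing, 40 mm across, 26 mm high, behind the manifold; a bystander. Origin at the middle of its underside.
- bearing: Loose ball bearing, 47 mm across, 14 mm high, behind the manifold; a bystander. Origin at the middle of its underside.
- screwdriver: Loose screwdriver, 197 x 27 x 24 mm, to the left; a bystander. Origin at the middle of its underside.
- pliers: Loose pliers, 197 x 46 x 23 mm, to the left; a bystander. Origin at the middle of its underside.
- seal: Loose rubber shaft seal ring, 58 mm across, 9 mm high, to the left; a bystander. Origin at the middle of its underside.

How it is judged:
By the outcome, as a careful person would: the job done as asked, in the order asked, and still so for the second after the job is handed in, with the robot touching nothing.
It also fails if it takes over 59 s, if anything falls off the work surface, if the arm or the gripper's body presses on something with over 40 N, if the wrist force passes 120 N, or if a joint passes its speed limit or range.

## Working session

There is one attempt and no reset: what is moved stays moved. The work goes in short steps, each a Python script; the robot and the scene stay as the last script left them, time stands still between calls to the robot, and variables do not carry over. Pictures are saved under pics/ and viewed, at most 10 in all, crops included, and the job is handed in when it is done.

```bash
ls; mkdir -p pics; python3 - <<'E'
from cell import manip
import cv2,numpy as np
for n in("scene","top"):
    p,d=manip.snapshot(n); cv2.imwrite(f"pics/{n}0.png",p[:,:,::-1]); np.savez(f"pics/{n}0.npz",p=p,d=d)
    c=manip.camera_info(n); print(n,c["fx"],c["cx"],c["cy"],np.round(c["world_from_camera"],3).tolist(),(d>0).mean())
print(manip.get_obs())
E
```

```text
pics
scene 373.0777445387573 317.52484258783323 203.08549769248012 [[0.691, -0.444, 0.57, 0.053], [-0.723, -0.431, 0.541, -0.203], [0.006, -0.786, -0.618, 0.616], [0.0, 0.0, 0.0, 1.0]] 0.99597265625
top 387.1483893307862 311.56369488863146 198.80677798000957 [[-0.005, -0.998, 0.069, 0.482], [-1.0, 0.005, -0.005, 0.275], [0.005, -0.069, -0.998, 1.08], [0.0, 0.0, 0.0, 1.0]] 0.99576953125
{'time_s': 0.1, 'qpos': array([-1.29720991,  0.53706963, -0.00439824,  1.53872046,  0.00257897,
        1.06733638, -0.07116399]), 'qd': array([-0.00061391, -0.00155886,  0.00074805, -0.00377839, -0.00057079,
       -0.00219912,  0.00078493]), 'joint_efforts': array([ 2.70761338e-03, -5.72072482e+01,  9.93764140e-01, -2.52231234e+01,
       -5.62284328e-02,  1.34398422e-02,  4.80764561e-05]), 'tcp_pos': array([0.21648531, 0.6123189 , 0.23796155]), 'tool_rot': array([ 1.69046134e-01,  9.85607843e-01, -7.60704673e-04, -7.18895519e-05]), 'contact_force': array([-0.59643593,  0.13512556,  0.3295997 ]), 'torque': array([-0.02321415,  0.01948135, -0.04497638]), 'grasp_force': 0.0, 'finger_gap': 0.08825481402394292}
```

View pics/top0.png

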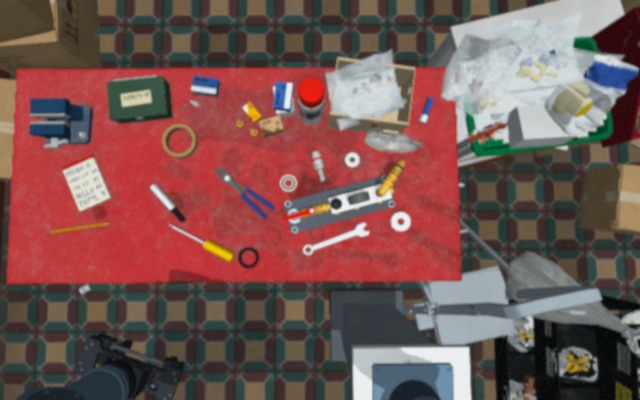

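View pics/scene0.png

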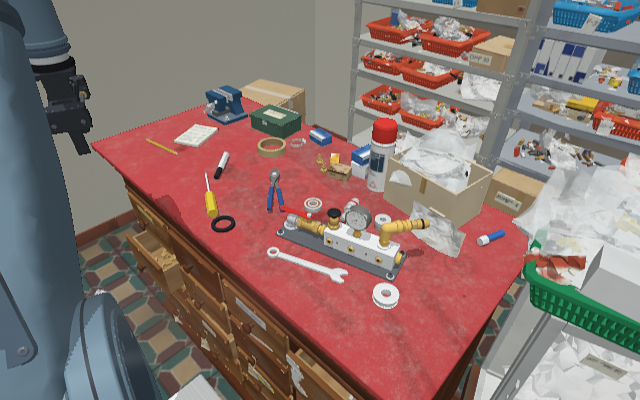

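The top view shows the manifold at about (340,207). The red lever is at (300,215), on, pointing left. The outlet runs from (383,193) to (402,165), pointing back-right. The spanner lies in front at (337,238), and the spool is at (401,222). Next I'll measure the plate by mask and zoom in.

```bash
cat > h.py <<'E'
import numpy as np,cv2
from cell import manip
def ray(n,u,v,z):
    c=manip.camera_info(n);T=np.array(c["world_from_camera"])
    d=T[:3,:3]@np.array([(u-c["cx"])/c["fx"],(v-c["cy"])/c["fy"],1]);o=T[:3,3]
    return o+d*(z-o[2])/d[2]
def pix(n,P):
    c=manip.camera_info(n);T=np.linalg.inv(np.array(c["world_from_camera"]))
    q=T[:3,:3]@np.asarray(P,float)+T[:3,3]; return c["fx"]*q[0]/q[2]+c["cx"],c["fy"]*q[1]/q[2]+c["cy"]
def cloud(n,d):
    c=manip.camera_info(n);T=np.array(c["world_from_camera"]);v,u=np.indices(d.shape)
    q=np.stack([(u-c["cx"])/c["fx"]*d,(v-c["cy"])/c["fy"]*d,d],-1); return q@T[:3,:3].T+T[:3,3]
E
python3 - <<'E'
from h import *
a={n:np.load(f"pics/{n}0.npz") for n in("top","scene")}
t=a["top"]["p"];s=a["scene"]["p"]
A=cv2.resize(t[145:255,270:425],None,fx=4,fy=4,interpolation=cv2.INTER_CUBIC)
B=cv2.resize(s[190:310,260:440],None,fx=4,fy=4,interpolation=cv2.INTER_CUBIC)
cv2.imwrite("pics/ct.png",A[:,:,::-1]);cv2.imwrite("pics/cs.png",B[:,:,::-1])
for n,(r0,r1,c0,c1) in {"top":(150,250,275,420),"scene":(195,300,262,430)}.items():
    p=a[n]["p"];X=cloud(n,a[n]["d"]);hsv=cv2.cvtColor(p,cv2.COLOR_RGB2HSV)
    m=np.zeros(p.shape[:2],bool);m[r0:r1,c0:c1]=1
    # not the red table, low saturation
    low=m&(abs(X[...,2]-.006)<.012)&(hsv[...,1]<110)&(hsv[...,2]<130)
    k=cv2.connectedComponentsWithStats(low.astype(np.uint8))
    i=1+np.argmax(k[2][1:,4]);print(n,k[2][i])
    # full footprint: plate pixels + everything
    pts=np.argwhere(k[1]==i)[:,::-1].astype(np.float32)
    w=np.array([ray(n,u,v,.006)[:2] for u,v in pts],np.float32)
    r=cv2.minAreaRect(w);print(r, cv2.boxPoints(r).round(4).tolist())
    for lab,z0,z1 in(("bartop",.045,.055),("gauge",.115,.135),("out",.088,.115)):
        q=X[m&(X[...,2]>z0)&(X[...,2]<z1)];print(lab,len(q),q.mean(0).round(4))
    br=m&(hsv[...,0]>12)&(hsv[...,0]<30)&(hsv[...,1]>110)&(X[...,2]>.075)
    q=X[br];print("brass",len(q),q.mean(0).round(4),np.percentile(q,[2,98],axis=0).round(3).tolist())
E
```

```text
top [285 174 102  40 873]
((0.5702674984931946, 0.2013695389032364), (0.03790222853422165, 0.29755938053131104), 14.4607572555542) [[0.5148000121116638, 0.3407000005245209], [0.5891000032424927, 0.05260000005364418], [0.6258000135421753, 0.06199999898672104], [0.5515000224113464, 0.35019999742507935]]
bartop 594 [0.5494 0.16   0.051 ]
gauge 193 [0.5526 0.151  0.1259]
out 493 [0.5843 0.1054 0.1055]
brass 351 [0.5989 0.0725 0.1221] [[0.559, 0.038, 0.096], [0.642, 0.102, 0.116]]
scene [ 275  225  132   57 1500]
((0.542100191116333, 0.19017118215560913), (0.09942883253097534, 0.29880744218826294), 14.974611282348633) [[0.4555000066757202, 0.32170000672340393], [0.5327000021934509, 0.032999999821186066], [0.6287000179290771, 0.05869999900460243], [0.5515000224113464, 0.3472999930381775]]
bartop 1127 [0.5625 0.1458 0.0504]
gauge 226 [0.5462 0.1452 0.1243]
out 918 [0.5724 0.103  0.1028]
brass 581 [0.5818 0.073  0.1046] [[0.528, 0.032, 0.076], [0.636, 0.203, 0.113]]
```

View pics/ct.png

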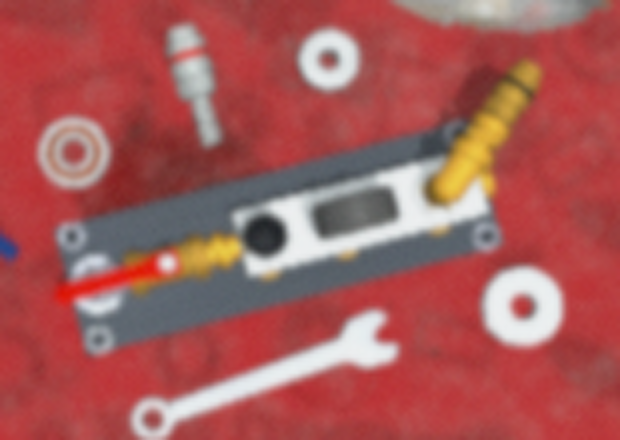

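View pics/cs.png

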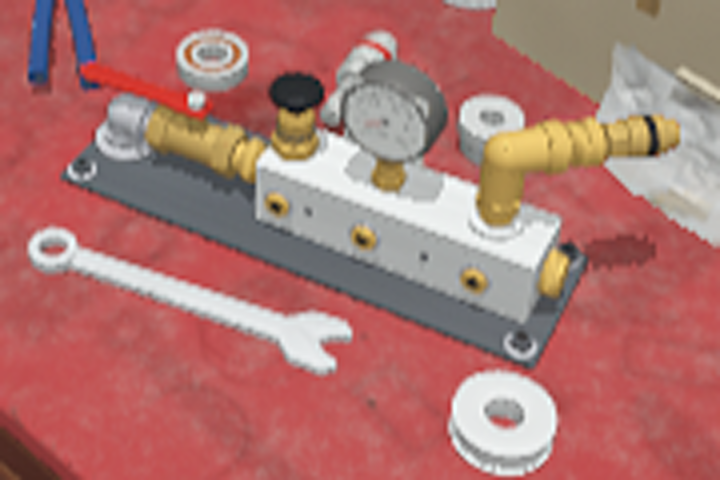

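The crops show the four plate screws: top crop (70,237), (98,340), (455,134), (487,236). The black vent is at (265,236), the white pivot dot at (167,263), the outlet elbow at about (442,190) and the mouth at (530,70). I'll fit the manifold pose from these in both views.

```bash
python3 - <<'E'
from h import *
from scipy.optimize import least_squares
T=lambda x,y:(x/4-.375+270,y/4-.375+145)
S=lambda x,y:(x/4-.375+260,y/4-.375+190)
st={k:T(*v) for k,v in dict(bl=(70,237),fl=(98,340),br=(455,134),fr=(487,236)).items()}
ss=dict(fl=S(82,168),fr=S(520,343))
w={k:ray("top",*v,.008) for k,v in st.items()}; ws={k:ray("scene",*v,.008) for k,v in ss.items()}
print("screws",{k:v[:2].round(4).tolist() for k,v in w.items()},{k:v[:2].round(4).tolist() for k,v in ws.items()})
c=np.mean(list(w.values()),0);e=(w["bl"]-w["br"]+w["fl"]-w["fr"])/2;print("centre",c.round(4),"yaw",np.degrees(np.arctan2(-e[0],e[1])),np.linalg.norm(e[:2]))
e=ws["fl"]-ws["fr"];print("scene yaw",np.degrees(np.arctan2(-e[0],e[1])),np.linalg.norm(e[:2]))
for n,off,box in(("top",0,(190,215,322,350)),("scene",0,(200,235,320,350))):
    a=np.load(f"pics/{n}0.npz");p=a["p"];r0,r1,c0,c1=box
    m=np.zeros(p.shape[:2],np.uint8);m[r0:r1,c0:c1]=(p[r0:r1,c0:c1].max(-1)<48);
    k=cv2.connectedComponentsWithStats(m);i=1+np.argmax(k[2][1:,4]);u,v=k[3][i];print(n,"vent",k[2][i],ray(n,u,v,.097).round(4))
    # lever: saturated bright red, height 45-65 mm
    X=cloud(n,a["d"])
    L=(p[...,0]>200)&(p[...,1]<60)&(X[...,2]>.035); L[:, :270]=0;L[:,330:]=0;L[:195]=0;L[240:]=0
    q=np.argwhere(L)[:,::-1];W=np.array([ray(n,u,v,.054)[:2] for u,v in q],np.float32)
    if len(W):
        l=cv2.fitLine(W,cv2.DIST_L2,0,.01,.01).ravel();print("lever",len(W),l.round(4),W[W[:,1].argmax()],W[W[:,1].argmin()])
print("pivot dot",ray("top",*T(167,263),.061).round(4),ray("scene",*S(196,100),.061).round(4))
# brass arm: line in each view at z=.098
for n,box in(("top",(155,190,385,412)),("scene",(215,235,395,432))):
    a=np.load(f"pics/{n}0.npz");p=a["p"];h=cv2.cvtColor(p,cv2.COLOR_RGB2HSV);r0,r1,c0,c1=box
    m=np.zeros(p.shape[:2],bool);m[r0:r1,c0:c1]=((h[...,0]>12)&(h[...,0]<32)&(h[...,1]>110))[r0:r1,c0:c1]
    q=np.argwhere(m)[:,::-1];W=np.array([ray(n,u,v,.098)[:2] for u,v in q],np.float32)
    l=cv2.fitLine(W,cv2.DIST_L2,0,.01,.01).ravel();print(n,"arm",len(W),l.round(4),W[W[:,0].argmax()])
print("mouth px", ray("top",*T(533,68),.098).round(4),"elbow",ray("top",*T(440,195),.105).round(4))
E
```

```text
screws {'bl': [0.5422, 0.3374], 'fl': [0.4709, 0.3181], 'br': [0.6128, 0.0689], 'fr': [0.5414, 0.048]} {'fl': [0.4714, 0.3166], 'fr': [0.5415, 0.0479]}
centre [0.5418 0.1931 0.008 ] yaw 14.678021476533102 0.2784309847595541
scene yaw 14.617266786384077 0.2776752009052179
top vent [333 200   7   5  16] [0.5421 0.2067 0.097 ]
lever 77 [ 0.2904 -0.9569  0.51    0.3118] [0.49953738 0.34303987] [0.5230432  0.27939752]
scene vent [328 209  13   9  56] [0.5333 0.2024 0.097 ]
lever 81 [ 0.2443 -0.9697  0.5111  0.3052] [0.50374365 0.34219784] [0.51905525 0.26244175]
pivot dot [0.5217 0.2705 0.061 ] [0.5196 0.2674 0.061 ]
top arm 280 [ 0.853  -0.5219  0.61    0.06  ] [0.6483295  0.04269298]Traceback (most recent call last):
  File "<stdin>", line 26, in <module>
  File "h.py", line 4, in ray
    c=manip.camera_info(n);T=np.array(c["world_from_camera"])
ValueError: time passes only in moves, steps and waits
```

Fit: manifold yaw is about 14.65° and the origin about (0.545, 0.171). The arm line passes through the computed outlet axis, and the outlet starts at about -2.33 rad. Next I'll check IK and heights, then turn the valve off.

```bash
cat >> h.py <<'E'
YAW=np.radians(14.65); O=np.array([.545,.171])
R2=np.array([[np.cos(YAW),-np.sin(YAW)],[np.sin(YAW),np.cos(YAW)]])
def W(x,y,z): return np.r_[O+R2@[x,y],z]          # manifold -> world
def Q(a):                                          # tool down, tool y at manifold angle a
    a+=YAW;y=np.array([np.cos(a),np.sin(a),0]);z=np.array([0,0,-1.]);x=np.cross(y,z)
    from scipy.spatial.transform import Rotation as R
    return R.from_matrix(np.c_[x,y,z]).as_quat()
def lever(th,side,r=.058,gap=0.,z=.047):           # closed fingers (tool y = manifold x) touching the lever's side
    d=np.array([-np.sin(th),np.cos(th)]);n=np.array([np.cos(th),np.sin(th)])
    s=.008+.0175*abs(n[0])+.009*abs(n[1])+gap
    return W(*(np.array([0,.1])+r*d+side*s*n),z)
def outlet(q,r=.062,gap=0.,z=.080):                # closed fingers behind the arm, tool y along the push
    a=np.pi-q; d=np.array([np.cos(a),np.sin(a)]);n=np.array([-d[1],d[0]])
    return W(*(np.array([0,-.085])+r*d+(.012+.0175+gap)*n),z), a+np.pi/2
def st(t=""):
    o=manip.get_obs();m=R2.T@(o["tcp_pos"][:2]-O);print(t,round(o["time_s"],2),"manifold xy",m.round(4),"z",o["tcp_pos"][2].round(4),"F",o["contact_force"].round(1),flush=True);return o
E
python3 - <<'E'
from h import *
a=np.load("pics/top0.npz");X=cloud("top",a["d"])
for x0,x1 in((.62,.68),(.68,.74),(.74,.8)):
    for y0,y1 in((-.06,.02),(.02,.1),(.1,.2)):
        m=(X[...,0]>x0)&(X[...,0]<x1)&(X[...,1]>y0)&(X[...,1]<y1);print((x0,y0),np.percentile(X[m][:,2],99).round(3),end=" ")
print()
for k in(0,np.pi):
    q=Q(k);print("lever",k,[None if (s:=manip.inverse_kinematics(p,q)) is None else s[6].round(2) for p in(lever(0,1,gap=.01,z=.12),lever(0,1),lever(1.57,1),lever(1.57,-1),lever(0,-1),W(0,.036,.09))])
    print("outlet",[None if (s:=manip.inverse_kinematics(outlet(t)[0],Q(outlet(t)[1]+k))) is None else s[[0,6]].round(2) for t in(-2.45,-1.8,-1.2,-.6,0)])
E
```

```text
(0.62, -0.06) 0.005 (0.62, 0.02) 0.112 (0.62, 0.1) 0.03 (0.68, -0.06) 0.07 (0.68, 0.02) 0.132 (0.68, 0.1) 0.124 (0.74, -0.06) 0.022 (0.74, 0.02) 0.186 (0.74, 0.1) 0.166 
lever 0 [np.float64(-0.21), np.float64(-0.21), np.float64(-0.14), np.float64(-0.06), np.float64(-0.23), np.float64(0.05)]
outlet [array([-0.35,  1.08]), array([-0.39,  0.61]), array([-0.46,  0.15]), array([-0.52, -0.39]), array([-0.59, -1.01])]
lever 3.141592653589793 [np.float64(2.52), np.float64(2.45), np.float64(2.43), np.float64(2.5), np.float64(2.4), np.float64(2.69)]
outlet [array([-0.86, -1.44]), array([-0.82, -2.  ]), array([0.04, 2.75]), array([-0.09,  2.26]), array([-0.22,  1.7 ])]
```

```bash
python3 - <<'E'
from h import *
manip.gripper_to(0.0)
q=Q(0)
manip.movep(lever(0,1,gap=.016,z=.14),q); st("above")
manip.move_linear(lever(0,1,gap=.016)); o=st("down")
for th in np.radians([8,24,40,56,72,84]): manip.move_linear(lever(th,1)); 
st("84")
print(manip.move_linear(lever(np.radians(100),1),max_speed=.03,until_force=4)); st("stop")
p,d=manip.snapshot("scene");cv2.imwrite("pics/s1.png",cv2.resize(p[190:310,240:440],None,fx=3,fy=3)[:,:,::-1])
E
```

```text
above 3.02 manifold xy [0.0411 0.1604] z 0.1402 F [ 0.7 -0.1  0.1]
down 3.79 manifold xy [0.0422 0.1583] z 0.0478 F [0.  0.1 0.3]
84 5.46 manifold xy [-0.0554  0.1247] z 0.0469 F [ 0.4 -0.3  0. ]
True
stop 5.83 manifold xy [-0.0575  0.1189] z 0.047 F [-0.1  1.6 -0. ]
```

View pics/s1.png

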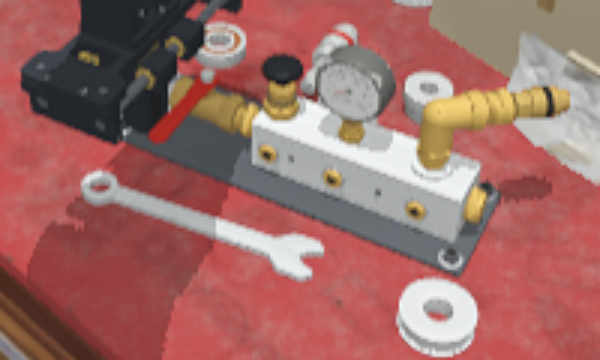

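The lever is across the bar, from its pivot at (207,75) to (160,135), pointing out of the front. I'll press once more against the stop, then do the vent.

```bash
python3 - <<'E'
from h import *
print(manip.move_linear(lever(np.radians(104),1),max_speed=.03,until_force=8)); o=st("stop2")
p=o["tcp_pos"]; 
manip.move_linear(p+np.r_[R2@[0,.012],0]); manip.move_linear(p+np.r_[R2@[0,.012],.10]); 
q=Q(0)
manip.move_linear(W(0,.036,.15),frame=q); st("over vent")
manip.move_linear(W(0,.036,.101),frame=q)
print(manip.move_linear(W(0,.036,.084),max_speed=.02,until_force=14)); st("vent")
manip.hold(1.1); st("held")
p,d=manip.snapshot("scene");cv2.imwrite("pics/s2.png",cv2.resize(p[190:310,240:440],None,fx=3,fy=3)[:,:,::-1])
E
```

```text
True
stop2 6.13 manifold xy [-0.0576  0.1188] z 0.0471 F [0.2 2.  0.4]
over vent 8.09 manifold xy [-0.0006  0.0372] z 0.1496 F [-0.4 -0.3  0.5]
True
vent 9.19 manifold xy [0.0007 0.0362] z 0.09 F [-2.3 -0.7  8.9]
held 10.29 manifold xy [0.0008 0.0362] z 0.09 F [-1.8 -0.8  9.4]
```

View pics/s2.png

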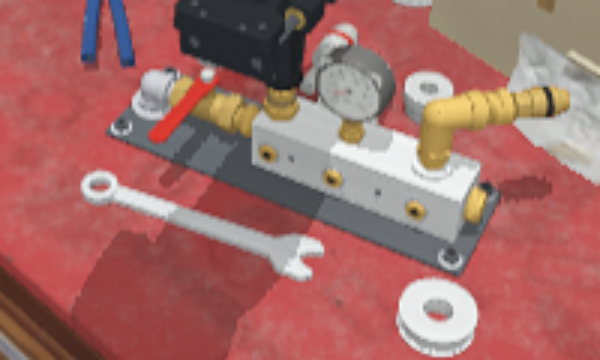

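The vent bottomed: z is 0.090 with 9 N on it, held 1.1 s. The picture shows the lever still off at (185,105). Next I'll release it and push the outlet round most of the way.

```bash
python3 - <<'E'
from h import *
manip.move_linear(W(0,.036,.20))
q0=-2.335
p,a=outlet(q0,gap=.014,z=.2); manip.movep(p,Q(a)); st("above")
p,a=outlet(q0,gap=.014,z=.084); manip.move_linear(p,frame=Q(a)); st("down")
for t in np.arange(q0,-.13,.12):
    p,a=outlet(t,z=.084); manip.move_linear(p,frame=Q(a),max_speed=.08)
    if abs(t-q0)<.2: st(round(t,2))
p,a=outlet(-.12,z=.084); manip.move_linear(p,frame=Q(a),max_speed=.05); st("end")
for n in("scene","top"):
    p,d=manip.snapshot(n); np.savez(f"pics/{n}3.npz",p=p,d=d)
    if n=="scene": c=p[190:310,260:440]
cv2.imwrite("pics/s3.png",cv2.resize(c,None,fx=4,fy=4)[:,:,::-1])
E
```

```text
above 12.11 manifold xy [ 0.0737 -0.0985] z 0.1991 F [ 0.2 -0.  -0.5]
down 13.03 manifold xy [ 0.0751 -0.0996] z 0.085 F [ 0.3 -1.2  0.6]
-2.34 13.36 manifold xy [ 0.0639 -0.1105] z 0.0846 F [ 0.6 -1.  -0.3]
-2.22 13.62 manifold xy [ 0.0611 -0.1165] z 0.0843 F [ 0.4 -0.1  0.1]
end 18.41 manifold xy [-0.0579 -0.122 ] z 0.084 F [ 1.5 -1.2 -0.3]
```

View pics/s3.png

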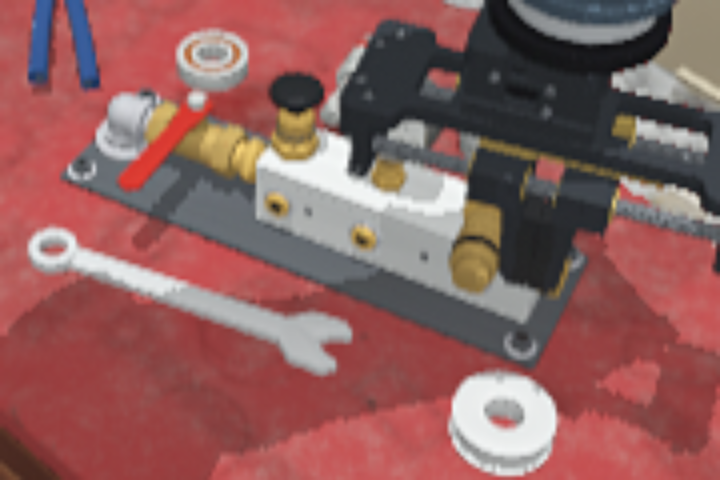

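The outlet now points nearly to the front (mouth at crop (478,262)). I'll back off and measure its angle from both cameras.

```bash
cat >> h.py <<'E'
def arm(tag):
    for n in("scene","top"):
        p,d=manip.snapshot(n);np.savez(f"pics/{n}{tag}.npz",p=p,d=d);X=cloud(n,d);c=manip.camera_info(n)
        h=cv2.cvtColor(p,cv2.COLOR_RGB2HSV);M=np.concatenate([(X[...,:2]-O)@R2,X[...,2:]],-1)
        sel=(h[...,0]>10)&(h[...,0]<34)&(h[...,1]>90)&(M[...,2]>.08)&(abs(M[...,1]+.085)<.05)&(M[...,0]<-.005)&(M[...,0]>-.12)
        v,u=np.nonzero(sel);P=np.array([ray(n,a,b,.098)[:2] for a,b in zip(u,v)],np.float32);P=((P-O)@R2).astype(np.float32)
        s=P
        l=cv2.fitLine(s,cv2.DIST_L2,0,.01,.01).ravel();l[:2]*=-np.sign(l[0])
        top=M[sel&(M[...,2]>.100)].astype(np.float32)
        l2=cv2.fitLine(top[:,:2],cv2.DIST_L2,0,.01,.01).ravel();l2[:2]*=-np.sign(l2[0])
        e=P[P[:,0]<np.percentile(P[:,0],6)].mean(0)
        print(n,len(P),"q(line)",np.arctan2(l[1],-l[0]).round(3),"at",l[2:].round(4),"q(depth)",np.arctan2(l2[1],-l2[0]).round(3),l2[2:].round(4),"end",e.round(4),"q(end)",np.arctan2(e[1]+.085,-e[0]).round(3))
    return
E
python3 - <<'E'
from h import *
o=manip.get_obs();p=o["tcp_pos"]
b=p+np.r_[R2@[0,-.012],0];manip.move_linear(b);b[2]=.2;manip.move_linear(b)
manip.move_linear(W(-.06,-.30,.25));st("clear")
arm("4")
t=np.load("pics/top4.npz")["p"];cv2.imwrite("pics/t4.png",cv2.resize(t[145:255,270:425],None,fx=4,fy=4,interpolation=cv2.INTER_CUBIC)[:,:,::-1])
E
```

```text
clear 20.99 manifold xy [-0.0599 -0.2989] z 0.2496 F [-0.5  1.   0.2]
scene 406 q(line) -0.19 at [-0.0432 -0.0926] q(depth) -0.18 [-0.0502 -0.0947] end [-0.0905 -0.1012] q(end) -0.177
top 288 q(line) -0.19 at [-0.0453 -0.0924] q(depth) -0.193 [-0.0453 -0.0906] end [-0.0853 -0.1001] q(end) -0.175
```

View pics/t4.png

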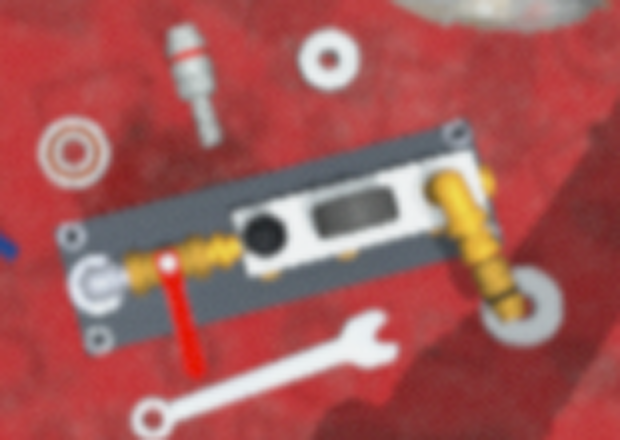

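The outlet measures about -0.188 rad in both views (mouth at (513,310), elbow at (440,190)), 0.065 short of the command. The lever is off. I'll push on in two stages with a measurement between.

```bash
python3 - <<'E'
from h import *
p,a=outlet(-.19,gap=.012,z=.2);manip.movep(p,Q(a))
p,a=outlet(-.19,gap=.012,z=.084);manip.move_linear(p,frame=Q(a))
for t in(-.10,-.05,.01):
    p,a=outlet(t,z=.084);manip.move_linear(p,frame=Q(a),max_speed=.04)
o=st("c.01");p=o["tcp_pos"]
b=p+np.r_[R2@[0,-.012],0];manip.move_linear(b);b[2]=.2;manip.move_linear(b)
manip.move_linear(W(-.06,-.30,.25));st("clear")
arm("5")
E
```

```text
c.01 23.83 manifold xy [-0.0621 -0.1141] z 0.0841 F [ 1.5 -1.8  1.5]
clear 26.37 manifold xy [-0.0599 -0.299 ] z 0.2496 F [-0.4  0.3 -0.3]
scene 417 q(line) -0.067 at [-0.0445 -0.0871] q(depth) -0.047 [-0.0512 -0.0892] end [-0.0916 -0.0905] q(end) -0.06
top 287 q(line) -0.048 at [-0.0463 -0.086 ] q(depth) -0.056 [-0.0461 -0.0842] end [-0.0866 -0.0876] q(end) -0.03
```

```bash
python3 - <<'E'
from h import *
for n in("scene","top"):
  for tag in("0","5"):
    a=np.load(f"pics/{n}{tag}.npz");p=a["p"];X=cloud(n,a["d"]);M=np.concatenate([(X[...,:2]-O)@R2,X[...,2:]],-1)
    # back plate edge: dark plate behind bar; per-column last plate pixel -> line
    h=cv2.cvtColor(p,cv2.COLOR_RGB2HSV)
    red=((h[...,0]<8)|(h[...,0]>170))&(h[...,1]>140)
    for lab,lo,hi in(("back",.03,.075),("front",-.075,-.03)):
        pts=[]
        for y in np.arange(-.115,.165,.004):
            xs=np.arange(lo,hi,.0005)
            uv=np.array([pix(n,W(x,y,.006)) for x in xs],np.float32)
            r=cv2.remap(a["p"][...,1].astype(np.float32),uv[:,0].reshape(1,-1),uv[:,1].reshape(1,-1),cv2.INTER_CUBIC).ravel()
            g=np.abs(np.gradient(cv2.GaussianBlur(r.reshape(1,-1),(9,1),0).ravel()));i=g.argmax()
            pts.append((xs[i],y))
        P=np.array(pts);med=np.ones(len(P),bool)
        for _ in range(8):
            k=np.polyfit(P[med,1],P[med,0],1);e=abs(P[:,0]-np.polyval(k,P[:,1]));med=e<max(.0015,1.5*np.median(e))
        print(n,tag,lab,med.sum(),"slope(rad)",k[0].round(4),"x0",k[1].round(4))
E
```

```text
Traceback (most recent call last):
  File "h.py", line 8, in pix
    c=manip.camera_info(n);T=np.linalg.inv(np.array(c["world_from_camera"]))
ValueError: time passes only in moves, steps and waits
```

```bash
sed -i 's/manip.camera_info(n)/CI(n)/' h.py; sed -i '2a import functools\nCI=functools.cache(lambda n:manip.camera_info(n))' h.py; python3 - <<'E'
from h import *
for n in("scene","top"):
  for tag in("0","5"):
    a=np.load(f"pics/{n}{tag}.npz")
    G=a["p"][...,1].astype(np.float32)-a["p"][...,0]
    for lab,lo,hi in(("back",.03,.075),("front",-.075,-.03)):
        P=[]
        for y in np.arange(-.115,.165,.004):
            xs=np.arange(lo,hi,.0005)
            uv=np.array([pix(n,W(x,y,.006)) for x in xs],np.float32)
            r=cv2.remap(G,uv[:,0].reshape(1,-1),uv[:,1].reshape(1,-1),cv2.INTER_CUBIC)
            g=np.abs(np.gradient(cv2.GaussianBlur(r,(9,1),0).ravel()));P.append((xs[g[4:-4].argmax()+4],y))
        P=np.array(P);med=np.ones(len(P),bool)
        for _ in range(8):
            k=np.polyfit(P[med,1],P[med,0],1);e=abs(P[:,0]-np.polyval(k,P[:,1]));med=e<max(.0015,1.5*np.median(e))
        print(n,tag,lab,med.sum(),"slope(rad)",k[0].round(4),"x0",k[1].round(4))
E
```

```text
scene 0 back 43 slope(rad) -0.1323 x0 0.0629
scene 0 front 63 slope(rad) 0.0002 x0 -0.0469
scene 5 back 39 slope(rad) -0.122 x0 0.0632
scene 5 front 62 slope(rad) 0.0001 x0 -0.0469
top 0 back 66 slope(rad) 0.005 x0 0.0486
top 0 front 64 slope(rad) 0.0009 x0 -0.043
top 5 back 66 slope(rad) 0.0053 x0 0.0486
top 5 front 54 slope(rad) 0.0008 x0 -0.0431
```

Yaw is confirmed to within 0.003 rad. Now the final nudge.

```bash
python3 - <<'E'
from h import *
p,a=outlet(-.06,gap=.012,z=.2);manip.movep(p,Q(a))
p,a=outlet(-.06,gap=.012,z=.084);manip.move_linear(p,frame=Q(a))
for t in(.01,.035,.058):
    p,a=outlet(t,z=.084);manip.move_linear(p,frame=Q(a),max_speed=.04)
o=st("c.058");p=o["tcp_pos"]
b=p+np.r_[R2@[0,-.012],0];manip.move_linear(b);b[2]=.2;manip.move_linear(b)
manip.move_linear(W(-.06,-.30,.25));st("clear")
arm("6")
t=np.load("pics/top6.npz")["p"];cv2.imwrite("pics/t6.png",cv2.resize(t[145:255,270:425],None,fx=4,fy=4,interpolation=cv2.INTER_CUBIC)[:,:,::-1])
E
```

```text
c.058 29.2 manifold xy [-0.0634 -0.1113] z 0.0841 F [ 0.7 -2.8 -0.1]
clear 31.75 manifold xy [-0.0599 -0.299 ] z 0.2496 F [-0.2  0.6  0.6]
scene 411 q(line) -0.028 at [-0.0436 -0.0851] q(depth) -0.003 [-0.0507 -0.0873] end [-0.0913 -0.0865] q(end) -0.016
top 281 q(line) -0.009 at [-0.0462 -0.0839] q(depth) -0.018 [-0.0459 -0.082 ] end [-0.0867 -0.0844] q(end) 0.007
```

View pics/t6.png

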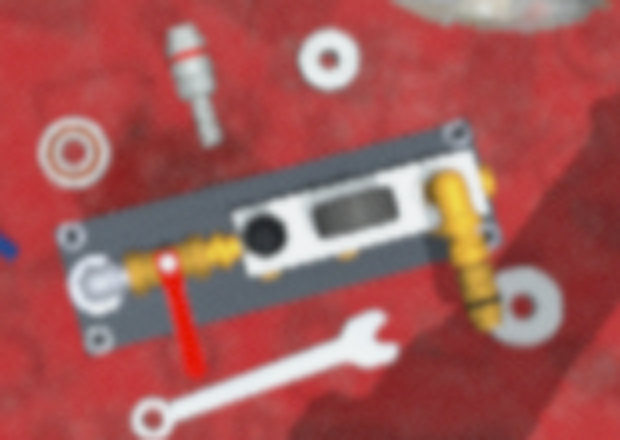

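The outlet points square out of the front, about -0.01 rad (elbow (450,185), mouth (487,325)), and the bystanders are unmoved. Now I'll turn the lever back on.

```bash
python3 - <<'E'
from h import *
q=Q(0);s=np.radians
manip.movep(lever(s(90),-1,gap=.012,z=.2),q)
manip.move_linear(lever(s(90),-1,gap=.012),frame=q); st("down")
for th in s([82,66,50,34,18,6]): manip.move_linear(lever(th,-1))
st("6deg")
print(manip.move_linear(lever(s(-14),-1),max_speed=.03,until_force=6)); o=st("stop")
p=o["tcp_pos"]
b=p+np.r_[R2@[-.012,0],0];manip.move_linear(b);b[2]=.2;manip.move_linear(b)
manip.move_linear(W(-.05,.32,.25));st("clear")
arm("7")
p=np.load("pics/top7.npz")["p"];t=np.load("pics/scene7.npz")["p"]
A=cv2.resize(p[150:245,280:420],(560,300));B=cv2.resize(t[190:300,260:440],(560,300));cv2.imwrite("pics/f7.png",np.vstack([A,B])[:,:,::-1])
E
```

```text
down 34.42 manifold xy [-0.0573  0.071 ] z 0.0477 F [-0.   0.5  0.4]
6deg 35.96 manifold xy [-0.0323  0.1546] z 0.047 F [-0.5 -0.6  0.3]
True
stop 36.52 manifold xy [-0.0182  0.1604] z 0.0462 F [-1.1 -0.1 -0.3]
clear 39.23 manifold xy [-0.0497  0.3186] z 0.2498 F [-0.4  0.3  0.7]
scene 408 q(line) -0.027 at [-0.044  -0.0852] q(depth) -0.002 [-0.0515 -0.0873] end [-0.0913 -0.0865] q(end) -0.016
top 278 q(line) -0.004 at [-0.0454 -0.0839] q(depth) -0.019 [-0.0448 -0.0823] end [-0.086  -0.0839] q(end) 0.013
```

View pics/f7.png

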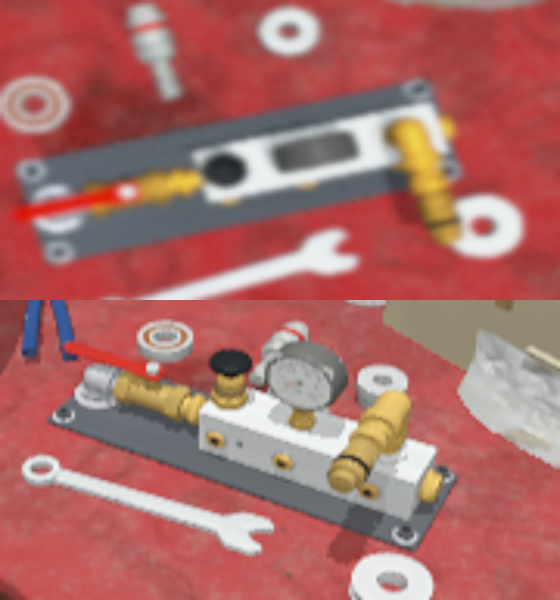

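The lever is back on, against its stop and in line with the bar. The outlet is square to the front and everything else lies where it was, so I'm handing in.

```bash
python3 -c "
from cell import manip
print(manip.close_job())"
```

```text
the job is handed in; nothing more can be done
None
```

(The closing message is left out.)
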